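# Pack the compressor parts into the tray

## Task

Pack the green compressor parts into the grey tray: seat the wide green hub flange down and fully home over the steel spigot, and the narrow green hub flange down on top of it, over the same spigot. Stand the green end cap flange down and flat in the yellow pocket, and stand the green-and-white filter upright in the black pocket. The blue hub and the blue end cap belong to another machine: leave them, the spray can and the screwdriver where they are.

Things in the scene. Friction and masses are not known exactly. Their poses are not given: they have to be found in the camera images.
- tray: Light grey low tray, fixed, at any yaw: 170 mm (its x) by 270 mm (its y); 4 mm walls and partitions, tops 16 mm above the table; inner floor 4 mm above the table. Origin: centre of its underside. Big compartment with the spigot at the -y end. At the +y end two pockets, each 79 (x) by 103 mm (y): yellow floor centred at tray x +41.5, y +79 mm; black floor at x -41.5, y +79 mm.
- spigot: Steel centring spigot, an upright pin fixed in the tray's big compartment (its exact place there varies by about a centimetre): 16 mm across, 58 mm high, its top 8 mm tapering to 8 mm across. Origin at the centre of its foot, on the tray's inner floor (4 mm above the table), z up.
- hub_wide: Green flanged hub (the wide one): round flange 84 mm across and 8 mm thick at the bottom (four small dark bolt heads on it, 2.5 mm proud), a plain round boss 40 mm across rising from it, 36 mm high over all; open bore 22 mm through it. About 300 g. Starts flange down on the table. Origin at the centre of the flange's underside, z up.
- hub_narrow: Green flanged hub (the narrow one): round flange 64 mm across and 8 mm thick at the bottom (four small dark bolt heads on it, 2.5 mm proud), a plain round boss 40 mm across rising from it, 36 mm high over all; open bore 22 mm through it. About 220 g. Starts flange down on the table. Origin at the centre of the flange's underside, z up.
- cap_green: Green end cap, looks like a round plug on a flange: flange 50 mm across and 6 mm thick at the bottom, solid round boss 34 mm across with a bevelled top and no hole, 34 mm high over all. About 120 g. Starts flange down. Origin at the centre of its underside, z up.
- filter: Intake filter of the compressor: upright cylinder 46 mm across and 42 mm high, white pleated side between green end discs, a white dot 24 mm across on its top. About 100 g. Origin at the centre of its underside, z up.
- hub_blue: Blue flanged hub, does not belong (same shape as the narrow green one): round flange 64 mm across and 8 mm thick at the bottom (four small dark bolt heads on it, 2.5 mm proud), a plain round boss 40 mm across rising from it, 36 mm high over all; open bore 22 mm through it. About 220 g. Starts flange down on the table. Origin at the centre of the flange's underside, z up.
- cap_blue: Blue end cap, does not belong (same shape as the green one): flange 50 mm across and 6 mm thick at the bottom, solid round boss 34 mm across with a bevelled top and no hole, 34 mm high over all. About 120 g. Starts flange down. Origin at the centre of its underside, z up.
- spray_can: Bystander: red spray can 56 mm across, 150 mm high, standing beyond the tray. Origin at the centre of its foot.
- screwdriver: Bystander: screwdriver 200 mm long, 26 mm thick at its orange handle, lying flat beyond the tray. Origin at mid-length on its underside, blade along +x.
Things that resemble listed ones, but are neither listed nor needed, are in the scene too. Leave any brown or orange look-alike of the hub_wide alone. Leave any orange look-alike of the hub_narrow alone.

How it is judged:
At the end, for the whole second after the job is handed in: Wide green hub on the spigot, down on the tray floor (3 mm, centred 6 mm); narrow green hub on top of it on the spigot (underside at 33-39.5 mm); cap flat in the yellow pocket, filter in the black; all upright (0.1 rad), at rest; blue parts, can, screwdriver within 30 mm of their start (horizontal distance between each of hub_wide, hub_narrow and spigot below 0.006 m and z of hub_wide in the frame of spigot between -0.003 and 0.003 m and z of hub_narrow in the frame of spigot between 0.033 and 0.0395 m and x of cap_green in the frame of tray between 0.0215 and 0.0615 m and y of cap_green in the frame of tray between 0.045 and 0.114 m and z of cap_green in the frame of tray between 0.001 and 0.008 m and x of filter in the frame of tray between -0.0615 and -0.0215 m and y of filter in the frame of tray between 0.045 and 0.114 m and z of filter in the frame of tray between 0.001 and 0.008 m and angle between each of hub_wide, hub_narrow, cap_green, filter's own z axis and vertical below 0.1 rad and linear speed of each of hub_wide, hub_narrow, cap_green, filter below 0.02 m/s and distance of each of hub_blue, cap_blue, spray_can, screwdriver from where it was at the start of the episode below 0.03 m); the robot touches nothing.
It fails at once if the blue hub is moved more than 30 mm (distance of hub_blue from where it was at the start of the episode above 0.03 m).
It fails at once if the blue end cap is moved more than 30 mm (distance of cap_blue from where it was at the start of the episode above 0.03 m).
It fails at once if the spray can is moved more than 30 mm (distance of spray_can from where it was at the start of the episode above 0.03 m).
It fails at once if the screwdriver is moved more than 30 mm (distance of screwdriver from where it was at the start of the episode above 0.03 m).
It also fails if it takes over 115 s, if anything falls off the work surface, if the arm or the gripper's body presses on something with over 40 N, if the wrist force passes 120 N, or if a joint passes its speed limit or range.

## Robot

A 7-joint arm with a two-finger parallel gripper is mounted at the origin on the work surface. World frame = base frame: x ahead of the robot, y to its left, z up, the work surface at z = 0. Lengths are in m, angles in rad, forces in N, time in s.
With the tool pointing down it reaches from about 0.35 to 0.9 m from the base axis. Payload 19.9 kg.
Tool frame: the origin (TCP) lies at the very end of the fingers, on their centre line; the grasp point (between the pads) lies env.tcp_to_grasp behind it (env.tcp_to_grasp is the distance from the TCP to the grasp point, in m); z points along the fingers, y is the line along which they close (so a half turn about z gives the same grasp; the last joint's range is limited). The gripper opens to 85 mm and grips with 20 to 120 N. Pads are 22 mm wide; open, the fingers measure 114 mm over their backs; the gripper's body (76 mm by 85 mm) begins 54 mm behind the grasp point. The pads swing forward as they close: fully open they stand 13 mm farther back than shut.
Start: joints at [1.262, 0.417, -0.01, 1.614, 0.005, 1.111, -0.053], TCP at [0.165, -0.603, 0.231] pointing down, gripper open.
Joint ranges: [-2.81, 2.81], [-0.39, 2.02], [-1.27, 1.25], [0.06, 2.57], [-1.19, 4.33], [0.19, 2], [-2.82, 2.82]. Speed limits (rad/s): [1.89, 1.89, 2.39, 2.39, 3.01, 3.01, 3.01].

## Interface

Orientations are given as a unit quaternion [w, x, y, z].
In Python, from workcell import env, snapshot gives the robot as it stands. The module is installed in compiled form; this text tells all that it offers.
- The arm moves only by the shell command python3 -m creep 'ROWS' [OPENING] [FORCE]. ROWS is JSON, a list of rows, each an object of numbers: "tx", "ty", "tz": the shift along the world's x, y, z in units of 0.2 m (1.0 is 0.2 m); "wx", "wy", "wz": the turn, a rotation vector about the world's x, y, z in units of 360 degrees (1.0 is 360 degrees). In form: [{"tx": .., "ty": .., "tz": .., "wx": .., "wy": .., "wz": ..}, ...]. A call has 1 to 20 rows; each row shifts and turns the commanded pose from where the row before left it; what a row does not reach is not made up. A row lasts 1/8 s, in which the tool goes at most 62.5 mm and 10.7 degrees, less where a joint would pass 70% of its speed; a pose out of reach is approached as far as the arm can. A call with a number of a shift or a turn outside -1 to 1 is refused whole. A call with a gripper value outside its range is refused whole. OPENING is the closure, from 0 (fully open) to 1 (shut), set as the call begins (- or left out, the last holds). The fingers move at their own pace and stop on an object; FORCE is the grip in N (left out, the last holds). Time passes only in rows, so rows that do not move let the fingers close. It gives the time, the measured TCP pose, the force, the opening and the grip force at its end, in the units of the state.
- env.read_state(): the state, without advancing time (a new reading comes with each control period).
- snapshot(name): name is "side" or "top"; returns a dict with "frame" (480x640x3 uint8, blue, green, red), "mtx" (3x3 intrinsics, pixels), "position" and "attitude" of the camera in the world. Camera axes: x right, y down, z forward; pixel columns grow to the right and rows downward; lengths in m; the calibration is good to about 2 mm. A picture is of the moment at which its call begins. There is no depth.
- env.sign_off(): hands the job in; it is judged then, once.
The state is a dict: "time_s": time; "joints": joint angles; "qvel": joint speeds; "joint_efforts": joint torques, N m; "tool_pos": TCP position; "ee_rot": TCP orientation; "contact_force": force on the tool from outside, world axes, zero at the start; "moment": the same for the moment, N m; "width": finger opening in m; "grasp_force": force on a finger pad.
Only numpy, scipy, OpenCV 4.12 (cv2) and the standard library are available. Lean on these libraries where they do the work, as an engineer would, in place of code of your own. Each camera call takes 0.05 s, during which the arm holds its last target. There are 200 camera calls.

## Working session

There is one attempt and no reset: what is moved stays moved. The work goes in short steps, Python scripts to look and compute and a shell command to move; the robot and the scene stay as the last step left them, time stands still between calls to the robot, and variables do not carry over. Pictures are saved under pics/ and viewed, at most 14 in all, crops included, and the job is handed in when it is done.

```bash
mkdir -p pics
cat > h.py <<'E'
import numpy as np,cv2
from scipy.spatial.transform import Rotation as R
from workcell import env,snapshot
def shot(n,f=None):
    s=snapshot(n)
    if f: cv2.imwrite('pics/'+f,s['frame'])
    return s
E
python3 - <<'E'
from h import *
for n in('side','top'):
    s=shot(n,n+'0.png'); print(n,s['mtx'],s['position'],s['attitude'])
print(env.read_state(),env.tcp_to_grasp)
E
```

```text
side [[459.84127713   0.         326.56439912]
 [  0.         459.84127713 242.65174812]
 [  0.           0.           1.        ]] [ 0.40969975 -0.79110532  0.65344321] [-0.43143064  0.89542426 -0.09773676  0.05030428]
top [[461.69538725   0.         309.77952548]
 [  0.         461.69538725 241.34707216]
 [  0.           0.           1.        ]] [0.48233624 0.00310428 0.96394652] [ 0.03667494 -0.70425064  0.70804962 -0.03676567]
{'time_s': 0.1, 'joints': array([ 1.26251818,  0.41791485, -0.01031478,  1.61410888,  0.00470501,
        1.11071774, -0.05303785]), 'qvel': array([ 0.00063406, -0.00050537, -0.00151434, -0.00128297, -0.00061225,
       -0.00044405, -0.00124144]), 'joint_efforts': array([ 3.77514414e-03, -8.65816641e+01,  6.81423191e-01, -4.35633910e+01,
        1.92706118e-02,  4.98795707e-03, -4.84243787e-05]), 'tool_pos': array([ 0.16467844, -0.60258589,  0.23072457]), 'ee_rot': array([-5.50105377e-04,  9.91117827e-01,  1.32985476e-01, -1.17577059e-04]), 'contact_force': array([ 0.95337263, -0.08185425, -0.39457081]), 'moment': array([-0.01652526,  0.02947781, -0.01522973]), 'grasp_force': 0.0, 'width': 0.08555205390012953} 0.0187
```

View pics/top0.png

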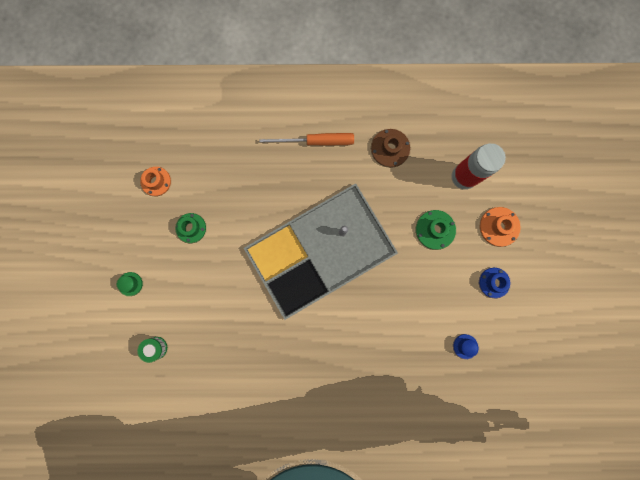

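View pics/side0.png

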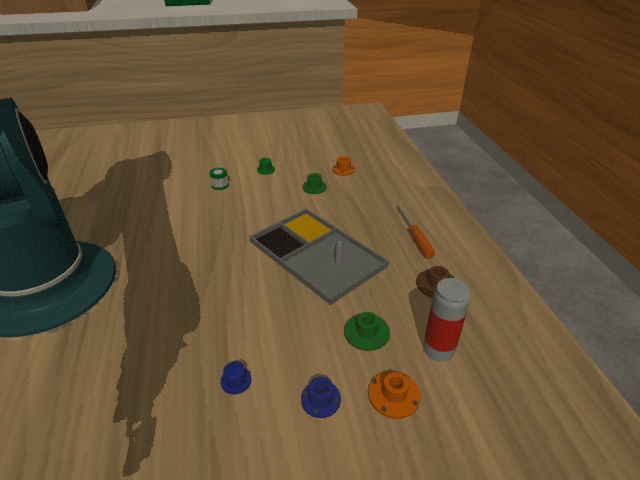

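Candidates in the top view:
- **Wide hub:** green (436,230). Look-alikes are brown (391,147) and orange (500,226).
- **Narrow hub:** green (190,228). Look-alikes are orange (155,181) and blue (495,283).
- **Cap:** green (129,284). Look-alike is blue (466,346).
- **Filter:** (151,349), with no look-alike. Spigot top is at (343,231).

I choose the green ones. Next I check them close up in both views and take first measurements.

```bash
cat >> h.py <<'E'
def ray(s,p):
    M=R.from_quat(s['attitude'],scalar_first=True).as_matrix()
    d=M@np.linalg.solve(s['mtx'],[p[0],p[1],1.]); return np.array(s['position']),d/np.linalg.norm(d)
def plane(s,p,z):
    o,d=ray(s,p); return o+d*(z-o[2])/d[2]
def tri(s1,p1,s2,p2):
    a,u=ray(s1,p1);b,v=ray(s2,p2)
    t=np.linalg.lstsq(np.c_[u,-v],b-a,rcond=None)[0]
    P,Q=a+u*t[0],b+v*t[1]; return (P+Q)/2,np.linalg.norm(P-Q)
def green(s):
    h=cv2.cvtColor(s['frame'],cv2.COLOR_BGR2HSV); return cv2.inRange(h,(45,90,25),(80,255,255))
def proj(s,P):
    M=R.from_quat(s['attitude'],scalar_first=True).as_matrix()
    c=s['mtx']@(M.T@(np.array(P)-s['position'])); return c[:2]/c[2]
def blobs(s,amin=60):
    m=green(s); n,l,st,c=cv2.connectedComponentsWithStats(m)
    return [(st[i].tolist(),c[i].round(1).tolist()) for i in range(1,n) if st[i][4]>amin]
E
python3 - <<'E'
from h import *
T,S=shot('top'),shot('side')
t=[(436,230),(190,228),(129,284),(151,349),(343,231)]
d=[(367,330),(315,183),(265,166),(219,178),(338,252)]
rows=[]
for s,ps in((T,t),(S,d)):
    rows.append(np.hstack([cv2.resize(s['frame'][y-26:y+27,x-26:x+27],(159,159),interpolation=cv2.INTER_NEAREST) for x,y in ps]))
cv2.imwrite('pics/c.png',np.vstack(rows))
for s in(T,S):
    for b in blobs(s):print(b)
# rough: flange contour ellipse centres in top at z=.005
cs,_=cv2.findContours(green(T),cv2.RETR_EXTERNAL,cv2.CHAIN_APPROX_NONE)
for c in cs:
    if len(c)>20:
        e=cv2.fitEllipse(cv2.convexHull(c)); print(np.round(e[0],1),np.round(e[1],1),plane(T,e[0],.005).round(4))
# tray corners, top view
h=cv2.cvtColor(T['frame'],cv2.COLOR_BGR2HSV)
for nm,lo,hi in(('yel',(18,150,100),(32,255,255)),('blk',(0,0,0),(180,255,45))):
    m=cv2.inRange(h,lo,hi)[180:330,235:400]
    c=max(cv2.findContours(m,cv2.RETR_EXTERNAL,cv2.CHAIN_APPROX_NONE)[0],key=cv2.contourArea)
    r=cv2.minAreaRect(c); p=np.array(r[0])+[235,180]; print(nm,p,r[1],plane(T,p,.004).round(4))
for p in((356,186),(395,251),(286,317),(241,248)):print(plane(T,p,.016).round(4))
E
```

```text
([416, 210, 40, 40, 1165], [435.4, 229.4])
([176, 213, 30, 30, 653], [190.4, 227.6])
([116, 272, 27, 24, 484], [129.4, 283.6])
([137, 338, 25, 25, 323], [149.3, 349.9])
([165, 0, 45, 6, 237], [185.9, 2.2])
([257, 158, 18, 17, 216], [265.3, 166.3])
([209, 168, 18, 11, 121], [217.8, 173.2])
([303, 173, 23, 21, 354], [314.0, 183.8])
([344, 312, 46, 39, 1313], [366.6, 331.3])
[149.1 350. ] [23.4 24.6] [0.3615 0.3314 0.005 ]
[161.7 341.3] [ 5.5 11.5] [0.3787 0.3062 0.005 ]
[129.3 283.5] [23.5 26. ] [0.4967 0.3766 0.005 ]
[190.4 227.6] [29.7 30.3] [0.6127 0.2526 0.005 ]
[435.5 229.4] [38.9 40. ] [ 0.606  -0.2607  0.005 ]
yel [277.19689178 252.55181122] (35.990779876708984, 47.57981491088867) [0.5593 0.0708 0.004 ]
blk [297.55439758 287.09326172] (36.710594177246094, 48.083683013916016) [0.4874 0.0285 0.004 ]
[ 0.697  -0.0945  0.016 ]
[ 0.5603 -0.1727  0.016 ]
[0.4271 0.0518 0.016 ]
[0.5682 0.1446 0.016 ]
```

View pics/c.png

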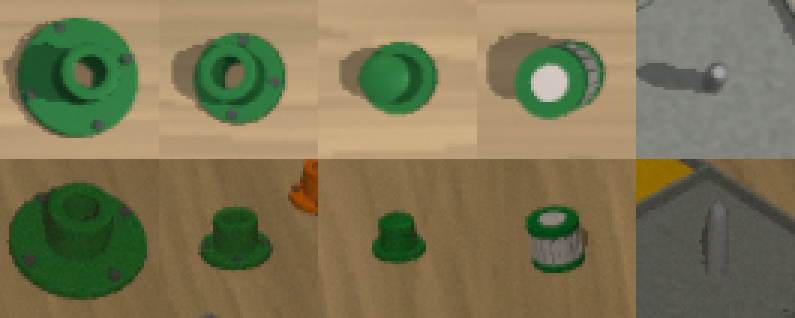

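Both views confirm the choice. The wide green hub has a flange about 40 px (84 mm) across and the narrow one about 30 px (64 mm). The cap has no hole and the filter has a white dot. The spigot tip is at top (344.5,228.5) and side (338.5,241). Now I triangulate the tops.

Run:
```python
from h import *
T,S=shot('top'),shot('side')
pts={'wide':((438.1,227.7),(368,319.7),.036),'narrow':((188.4,225.7),(314.4,175),.036),'cap':((126,282.7),(265.7,159),.034),'filter':((148.8,350.3),(218,171),.042),'spigot':((344.3,228.4),(338.6,241),.062)}
for n,(a,b,z) in pts.items():
    P,e=tri(T,a,S,b); print(n,P.round(4),'gap',e.round(4),'top@z',plane(T,a,z).round(4)[:2],'side@z',plane(S,b,z).round(4)[:2])
print('can foot~',plane(T,(463,182),0).round(3))
for n,z in(('top',T),('side',S)):
    h=cv2.cvtColor(z['frame'],cv2.COLOR_BGR2HSV); m=cv2.inRange(h,(18,150,60),(32,255,255)); 
    for c in cv2.findContours(m,0,1)[0]:
        if cv2.contourArea(c)>300:
            M=cv2.moments(c);p=(M['m10']/M['m00'],M['m01']/M['m00']);print(n,p,plane(z,p,.004).round(4))
```

```text
wide [ 0.6076 -0.2597  0.0291] gap 0.0024 top@z [ 0.6055 -0.2575] side@z [ 0.6067 -0.2656]
narrow [0.6125 0.2479 0.0387] gap 0.0011 top@z [0.6123 0.2487] side@z [0.614  0.2525]
cap [0.4984 0.3721 0.0333] gap 0.001 top@z [0.4979 0.3719] side@z [0.4988 0.3708]
filter [0.3658 0.32   0.0399] gap 0.0011 top@z [0.3655 0.3193] side@z [0.3665 0.3161]
spigot [ 0.6015 -0.0654  0.0611] gap 0.0005 top@z [ 0.6017 -0.0654] side@z [ 0.601  -0.0665]
can foot~ [ 0.708 -0.324  0.   ]
top (277.218327745606, 252.62166006298892) [0.5592 0.0707 0.004 ]
side (307.53668261562996, 227.15151515151516) [0.5605 0.0715 0.004 ]
```

```bash
python3 -m creep '[{"tx":0.184,"ty":0.143},{"tx":0.184,"ty":0.143},{"tx":0.184,"ty":0.143},{"tx":0.184,"ty":0.143},{"tx":0.184,"ty":0.143},{"tx":0.184,"ty":0.143},{"tx":0.184,"ty":0.143},{"tx":0.184,"ty":0.143},{"tx":0.184,"ty":0.143},{"tx":0.184,"ty":0.143},{"tx":0.184,"ty":0.143},{"tx":0.184,"ty":0.143},{},{}]' 0 40
```

```text
schema error: expected keys tx, ty, tz, wx, wy, wz
```

```bash
python3 -m creep '[{"tx":0.184,"ty":0.143,"tz":0,"wx":0,"wy":0,"wz":0},{"tx":0.184,"ty":0.143,"tz":0,"wx":0,"wy":0,"wz":0},{"tx":0.184,"ty":0.143,"tz":0,"wx":0,"wy":0,"wz":0},{"tx":0.184,"ty":0.143,"tz":0,"wx":0,"wy":0,"wz":0},{"tx":0.184,"ty":0.143,"tz":0,"wx":0,"wy":0,"wz":0},{"tx":0.184,"ty":0.143,"tz":0,"wx":0,"wy":0,"wz":0},{"tx":0.184,"ty":0.143,"tz":0,"wx":0,"wy":0,"wz":0},{"tx":0.184,"ty":0.143,"tz":0,"wx":0,"wy":0,"wz":0},{"tx":0.184,"ty":0.143,"tz":0,"wx":0,"wy":0,"wz":0},{"tx":0.184,"ty":0.143,"tz":0,"wx":0,"wy":0,"wz":0},{"tx":0.184,"ty":0.143,"tz":0,"wx":0,"wy":0,"wz":0},{"tx":0.184,"ty":0.143,"tz":0,"wx":0,"wy":0,"wz":0},{"tx":0,"ty":0,"tz":0,"wx":0,"wy":0,"wz":0},{"tx":0,"ty":0,"tz":0,"wx":0,"wy":0,"wz":0}]' 0 40
```

```text
time_s: 2.05
tool_pos: [0.6061, -0.26, 0.231]
ee_rot: [0.0, 0.991, 0.133, -0.0]
contact_force: [-0.1, 0.1, -0.0]
width: 0.0854
grasp_force: 0.0
```

```bash
python3 -m creep '[{"tx":0,"ty":0.005,"tz":-0.2,"wx":0,"wy":0,"wz":0},{"tx":0,"ty":0,"tz":-0.2,"wx":0,"wy":0,"wz":0},{"tx":0,"ty":0,"tz":-0.2,"wx":0,"wy":0,"wz":0},{"tx":0,"ty":0,"tz":-0.2,"wx":0,"wy":0,"wz":0},{"tx":0,"ty":0,"tz":-0.15,"wx":0,"wy":0,"wz":0},{"tx":0,"ty":0,"tz":-0.1,"wx":0,"wy":0,"wz":0},{"tx":0,"ty":0,"tz":-0.05,"wx":0,"wy":0,"wz":0},{"tx":0,"ty":0,"tz":0,"wx":0,"wy":0,"wz":0},{"tx":0,"ty":0,"tz":0,"wx":0,"wy":0,"wz":0}]' 0 40
python3 -m creep '[{"tx":0,"ty":0,"tz":0,"wx":0,"wy":0,"wz":0},{"tx":0,"ty":0,"tz":0,"wx":0,"wy":0,"wz":0},{"tx":0,"ty":0,"tz":0,"wx":0,"wy":0,"wz":0},{"tx":0,"ty":0,"tz":0,"wx":0,"wy":0,"wz":0},{"tx":0,"ty":0,"tz":0,"wx":0,"wy":0,"wz":0},{"tx":0,"ty":0,"tz":0,"wx":0,"wy":0,"wz":0},{"tx":0,"ty":0,"tz":0,"wx":0,"wy":0,"wz":0},{"tx":0,"ty":0,"tz":0,"wx":0,"wy":0,"wz":0}]' 1 40
```

```text
time_s: 3.18
tool_pos: [0.607, -0.259, 0.0124]
ee_rot: [0.0, 0.991, 0.133, 0.001]
contact_force: [-0.6, -0.1, 0.3]
width: 0.0856
grasp_force: 0.0
time_s: 4.18
tool_pos: [0.6067, -0.2589, 0.0119]
ee_rot: [0.0, 0.991, 0.133, 0.0]
contact_force: [-2.2, 1.2, 7.2]
width: 0.0385
grasp_force: 40.2
```

```bash
python3 -m creep '[{"tx":0,"ty":0,"tz":0.1,"wx":0,"wy":0,"wz":0},{"tx":0,"ty":0,"tz":0.2,"wx":0,"wy":0,"wz":0},{"tx":0,"ty":0,"tz":0.2,"wx":0,"wy":0,"wz":0},{"tx":-0.022,"ty":0.16,"tz":0,"wx":0,"wy":0,"wz":0},{"tx":0,"ty":0.2,"tz":0,"wx":0,"wy":0,"wz":0},{"tx":0,"ty":0.2,"tz":0,"wx":0,"wy":0,"wz":0},{"tx":0,"ty":0.2,"tz":0,"wx":0,"wy":0,"wz":0},{"tx":0,"ty":0.13,"tz":0,"wx":0,"wy":0,"wz":0},{"tx":0,"ty":0.077,"tz":0,"wx":0,"wy":0,"wz":0},{"tx":0,"ty":0,"tz":0,"wx":0,"wy":0,"wz":0},{"tx":0,"ty":0,"tz":0,"wx":0,"wy":0,"wz":0}]' 1 60
cat >> h.py <<'E'
def comp(f,T,S,pt,ps,r=50):
    k=400
    cv2.imwrite('pics/'+f,np.hstack([cv2.resize(s['frame'][int(y)-r:int(y)+r,int(x)-r:int(x)+r],(k,k),interpolation=cv2.INTER_NEAREST) for s,(x,y) in((T,pt),(S,ps))]))
E
python3 - <<'E'
from h import *
T,S=shot('top'),shot('side')
comp('w1.png',T,S,proj(T,[.6016,-.0655,.1]),proj(S,[.6016,-.0655,.1]))
print(proj(T,[.6016,-.0655,.1]),proj(S,[.6016,-.0655,.1]))
cs,_=cv2.findContours(green(S),cv2.RETR_EXTERNAL,cv2.CHAIN_APPROX_NONE)
for c in cs:
    if cv2.contourArea(c)>700: print(cv2.boundingRect(c),cv2.fitEllipse(cv2.convexHull(c)))
E
```

```text
time_s: 5.55
tool_pos: [0.602, -0.0668, 0.1114]
ee_rot: [0.0, 0.991, 0.132, -0.0]
contact_force: [0.0, -0.4, -2.3]
width: 0.038
grasp_force: 61.4
[345.84554622 225.78707188] [339.19061703 225.9490869 ]
```

View pics/w1.png

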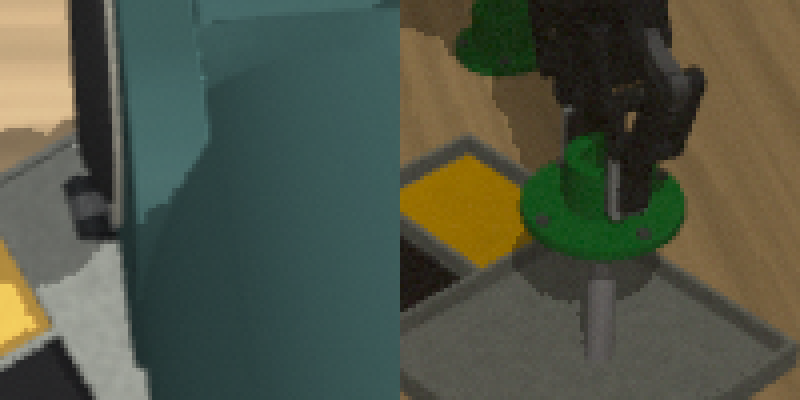

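Top view: the arm hides the hub. Side view: hub held level, flange centre near side pixel (339.7,226.7), almost in line with the pin below it. I check the offset numerically.

```bash
cat > flange.py <<'E'
from h import *
# fit of the visible outline of a held flange's lower edge in the side view -> centre at given height, radius r
from scipy.optimize import least_squares
def flange(S,x0,z,r):
    """ellipse edge points (extreme left/right/bottom of green blob) cast on underside plane z, circle fit with known r"""
    u,v=proj(S,[x0[0],x0[1],z]); m=green(S); w=np.zeros_like(m)
    w[int(v)-40:int(v)+45,int(u)-50:int(u)+50]=255; m&=w
    c=max(cv2.findContours(m,0,cv2.CHAIN_APPROX_NONE)[0],key=cv2.contourArea)[:,0,:].astype(float)
    P=[]
    for x in np.unique(c[:,0]): P.append((x,c[c[:,0]==x,1].max()+.5))
    P=np.array(P)[3:-3]; G=np.array([plane(S,p,z)[:2] for p in P])
    k=least_squares(lambda q:np.hypot(*(G-q).T)-r,x0,loss='soft_l1',f_scale=.001)
    return k.x,np.sqrt(np.mean(k.fun**2))
E
python3 - <<'E'
from flange import *
S=shot('side'); s=env.read_state(); p=s['tool_pos']; print(p)
for z in(.096,.0995,.103):print(flange(S,p[:2],z,.042))
# pin axis in side image: gray pin pixel columns at mid rows vs projection
for z in(.01,.02,.03,.05):print(z,proj(S,[.6016,-.0655,z]).round(1))
print(S['frame'][295:320:6,325:355,0])
E
```

```text
[ 0.60190819 -0.06644971  0.1112304 ]
(array([ 0.60205833, -0.06354522]), np.float64(0.0007705468732993183))
(array([ 0.60092365, -0.06782742]), np.float64(0.0007761976976819536))
(array([ 0.59978887, -0.0721108 ]), np.float64(0.0007834032813410387))
0.01 [338.2 259.7]
0.02 [338.3 256.1]
0.03 [338.4 252.5]
0.05 [338.6 245.2]
[[71 76 81 81 78 77 77 79 67 74 78 73 65 56 64 64 63 60 61 62 65 70 69 73
  77 73 73 73 68 65]
 [67 57 58 57 58 57 58 63 58 58 63 69 71 74 74 74 70 74 70 68 66 70 66 69
  67 68 74 72 70 75]
 [69 65 69 71 65 69 69 65 68 72 67 65 64 69 72 71 74 75 73 69 70 71 67 65
  68 64 68 70 72 75]
 [73 66 69 67 69 71 69 68 68 66 68 67 63 63 67 68 69 73 73 77 79 72 74 72
  67 70 69 70 67 65]
 [75 72 69 68 68 61 67 66 68 71 70 69 69 68 69 67 70 69 67 73 76 72 73 74
  74 71 66 73 69 70]]
```

```bash
python3 -m creep '[{"tx":0,"ty":0.005,"tz":-0.1,"wx":0,"wy":0,"wz":0},{"tx":0,"ty":0,"tz":-0.06,"wx":0,"wy":0,"wz":0},{"tx":0,"ty":0,"tz":-0.04,"wx":0,"wy":0,"wz":0},{"tx":0,"ty":0,"tz":-0.03,"wx":0,"wy":0,"wz":0},{"tx":0,"ty":0,"tz":-0.03,"wx":0,"wy":0,"wz":0},{"tx":0,"ty":0,"tz":0,"wx":0,"wy":0,"wz":0}]' 1 60
```

```text
time_s: 6.45
tool_pos: [0.6018, -0.0643, 0.0589]
ee_rot: [-0.0, 0.991, 0.133, -0.0]
contact_force: [0.8, 0.5, -2.5]
width: 0.0381
grasp_force: 61.4
```

```bash
python3 -m creep '[{"tx":0,"ty":0,"tz":-0.06,"wx":0,"wy":0,"wz":0},{"tx":0,"ty":0,"tz":-0.06,"wx":0,"wy":0,"wz":0},{"tx":0,"ty":0,"tz":-0.05,"wx":0,"wy":0,"wz":0},{"tx":0,"ty":0,"tz":-0.02,"wx":0,"wy":0,"wz":0},{"tx":0,"ty":0,"tz":-0.01,"wx":0,"wy":0,"wz":0},{"tx":0,"ty":0,"tz":-0.01,"wx":0,"wy":0,"wz":0},{"tx":0,"ty":0,"tz":0,"wx":0,"wy":0,"wz":0},{"tx":0,"ty":0,"tz":0,"wx":0,"wy":0,"wz":0}]' 1 60
```

```text
time_s: 7.45
tool_pos: [0.6021, -0.0643, 0.0175]
ee_rot: [0.0, 0.991, 0.133, 0.0]
contact_force: [0.2, 0.1, -2.8]
width: 0.0378
grasp_force: 61.4
```

```bash
python3 -m creep '[{"tx":0,"ty":0,"tz":-0.006,"wx":0,"wy":0,"wz":0},{"tx":0,"ty":0,"tz":0,"wx":0,"wy":0,"wz":0},{"tx":0,"ty":0,"tz":0,"wx":0,"wy":0,"wz":0}]' 1 60
python3 -m creep '[{"tx":0,"ty":0,"tz":0,"wx":0,"wy":0,"wz":0},{"tx":0,"ty":0,"tz":0,"wx":0,"wy":0,"wz":0},{"tx":0,"ty":0,"tz":0,"wx":0,"wy":0,"wz":0},{"tx":0,"ty":0,"tz":0,"wx":0,"wy":0,"wz":0},{"tx":0,"ty":0,"tz":0.1,"wx":0,"wy":0,"wz":0},{"tx":0,"ty":0,"tz":0.2,"wx":0,"wy":0,"wz":0},{"tx":0,"ty":0,"tz":0.2,"wx":0,"wy":0,"wz":0},{"tx":0,"ty":0,"tz":0.1,"wx":0,"wy":0,"wz":0},{"tx":0,"ty":0.2,"tz":0,"wx":0,"wy":0,"wz":0},{"tx":0,"ty":0.2,"tz":0,"wx":0,"wy":0,"wz":0},{"tx":0,"ty":0.2,"tz":0,"wx":0,"wy":0,"wz":0},{"tx":0,"ty":0.2,"tz":0,"wx":0,"wy":0,"wz":0},{"tx":0,"ty":0.2,"tz":0,"wx":0,"wy":0,"wz":0},{"tx":0,"ty":0.2,"tz":0,"wx":0,"wy":0,"wz":0},{"tx":0.03,"ty":0.2,"tz":0,"wx":0,"wy":0,"wz":0},{"tx":0.022,"ty":0.17,"tz":0,"wx":0,"wy":0,"wz":0},{"tx":0,"ty":0,"tz":0,"wx":0,"wy":0,"wz":0},{"tx":0,"ty":0,"tz":0,"wx":0,"wy":0,"wz":0}]' 0 60
python3 - <<'E'
from h import *
T,S=shot('top'),shot('side')
comp('w2.png',T,S,proj(T,[.6016,-.0655,.03]),proj(S,[.6016,-.0655,.03]),40)
print(proj(T,[.6016,-.0655,.03]),proj(S,[.6016,-.0655,.03]))
E
```

```text
time_s: 7.82
tool_pos: [0.602, -0.0643, 0.016]
ee_rot: [-0.0, 0.991, 0.133, -0.0]
contact_force: [0.0, -1.3, -2.3]
width: 0.038
grasp_force: 61.4
time_s: 10.07
tool_pos: [0.6123, 0.2489, 0.1361]
ee_rot: [0.0, 0.991, 0.133, -0.0]
contact_force: [0.2, -0.3, 0.2]
width: 0.0855
grasp_force: 0.0
[343.18315405 230.49906806] [338.43632196 252.5237291 ]
```

View pics/w2.png

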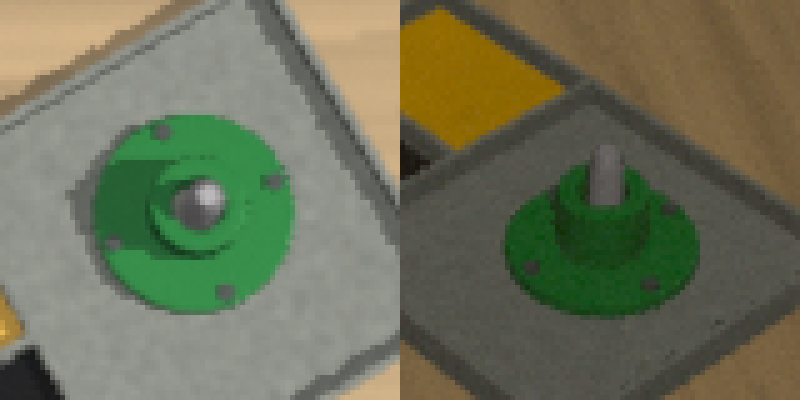

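The wide hub is flat on the tray floor and centred: flange centre at top px (342,230), with the pin through the bore in both views. Next is the narrow hub.

```bash
python3 -m creep '[{"tx":0,"ty":0.005,"tz":-0.2,"wx":0,"wy":0,"wz":0},{"tx":0,"ty":0,"tz":-0.2,"wx":0,"wy":0,"wz":0},{"tx":0,"ty":0,"tz":-0.14,"wx":0,"wy":0,"wz":0},{"tx":0,"ty":0,"tz":-0.08,"wx":0,"wy":0,"wz":0},{"tx":0,"ty":0,"tz":0,"wx":0,"wy":0,"wz":0},{"tx":0,"ty":0,"tz":0,"wx":0,"wy":0,"wz":0}]' 0 40
python3 -m creep '[{"tx":0,"ty":0,"tz":0,"wx":0,"wy":0,"wz":0},{"tx":0,"ty":0,"tz":0,"wx":0,"wy":0,"wz":0},{"tx":0,"ty":0,"tz":0,"wx":0,"wy":0,"wz":0},{"tx":0,"ty":0,"tz":0,"wx":0,"wy":0,"wz":0},{"tx":0,"ty":0,"tz":0,"wx":0,"wy":0,"wz":0},{"tx":0,"ty":0,"tz":0,"wx":0,"wy":0,"wz":0},{"tx":0,"ty":0,"tz":0,"wx":0,"wy":0,"wz":0},{"tx":0,"ty":0,"tz":0,"wx":0,"wy":0,"wz":0},{"tx":0,"ty":0,"tz":0.1,"wx":0,"wy":0,"wz":0},{"tx":0,"ty":0,"tz":0.2,"wx":0,"wy":0,"wz":0},{"tx":0,"ty":0,"tz":0.2,"wx":0,"wy":0,"wz":0},{"tx":0,"ty":0,"tz":0,"wx":0,"wy":0,"wz":0}]' 1 60
```

```text
time_s: 10.92
tool_pos: [0.6131, 0.2508, 0.0134]
ee_rot: [-0.0, 0.991, 0.133, 0.001]
contact_force: [-0.4, -0.5, 0.3]
width: 0.0854
grasp_force: 0.0
time_s: 12.42
tool_pos: [0.614, 0.2516, 0.1165]
ee_rot: [-0.001, 0.991, 0.133, 0.003]
contact_force: [0.1, -0.1, -2.1]
width: 0.0384
grasp_force: 60.8
```

```bash
python3 -m creep '[{"tx":-0.053,"ty":-0.15,"tz":0,"wx":0,"wy":0,"wz":0},{"tx":0,"ty":-0.2,"tz":0,"wx":0,"wy":0,"wz":0},{"tx":0,"ty":-0.2,"tz":0,"wx":0,"wy":0,"wz":0},{"tx":0,"ty":-0.2,"tz":0,"wx":0,"wy":0,"wz":0},{"tx":0,"ty":-0.2,"tz":0,"wx":0,"wy":0,"wz":0},{"tx":0,"ty":-0.2,"tz":0,"wx":0,"wy":0,"wz":0},{"tx":0,"ty":-0.2,"tz":0,"wx":0,"wy":0,"wz":0},{"tx":0,"ty":-0.15,"tz":0,"wx":0,"wy":0,"wz":0},{"tx":0,"ty":-0.073,"tz":0,"wx":0,"wy":0,"wz":0},{"tx":0,"ty":0,"tz":0,"wx":0,"wy":0,"wz":0},{"tx":0,"ty":0,"tz":0,"wx":0,"wy":0,"wz":0}]' 1 60
python3 - <<'E'
from flange import *
T,S=shot('top'),shot('side')
s=env.read_state(); p=s['tool_pos']; print(p)
for z in(.097,.100):print(flange(S,p[:2],z,.032))
comp('n1.png',T,S,proj(T,p),proj(S,p),50)
E
```

```text
time_s: 13.8
tool_pos: [0.6018, -0.0622, 0.112]
ee_rot: [-0.0, 0.991, 0.134, -0.0]
contact_force: [-0.5, 0.6, -3.1]
width: 0.0386
grasp_force: 60.8
[ 0.6018168  -0.06234467  0.11206212]
(array([ 0.56203914, -0.22082552]), np.float64(0.004476251551287074))
(array([ 0.56185278, -0.22137363]), np.float64(0.004479879308230599))
```

View pics/n1.png

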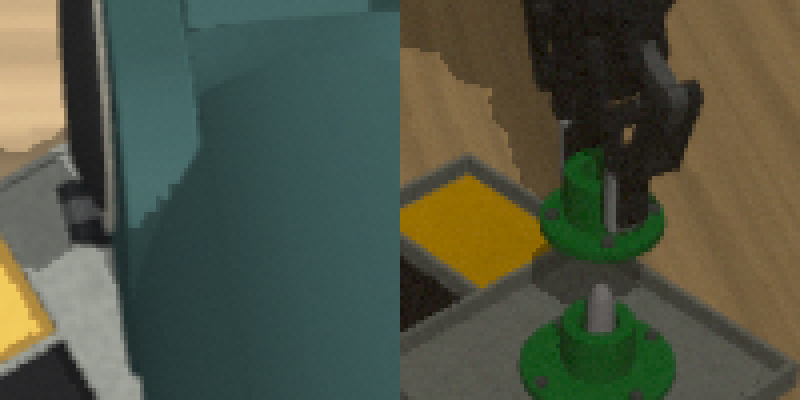

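The narrow hub is held level over the pin: flange centre at side crop x 602, pin tip at x 600. The fit picked up the lower hub, so I limit its window.

```bash
sed -i 's/int(v)+45,/int(v)+20,/' flange.py
python3 - <<'E'
from flange import *
S=shot('side'); s=env.read_state(); p=s['tool_pos']; print(p)
for z in(.097,.0995):print(flange(S,p[:2],z,.032))
E
```

```text
[ 0.60183098 -0.06260393  0.11207311]
(array([ 0.60276031, -0.06075587]), np.float64(0.0011060842193439135))
(array([ 0.60194478, -0.06388359]), np.float64(0.0011108537378815416))
```

```bash
python3 -m creep '[{"tx":-0.002,"ty":-0.009,"tz":-0.1,"wx":0,"wy":0,"wz":0},{"tx":0,"ty":0,"tz":-0.05,"wx":0,"wy":0,"wz":0},{"tx":0,"ty":0,"tz":-0.04,"wx":0,"wy":0,"wz":0},{"tx":0,"ty":0,"tz":-0.03,"wx":0,"wy":0,"wz":0},{"tx":0,"ty":0,"tz":-0.03,"wx":0,"wy":0,"wz":0},{"tx":0,"ty":0,"tz":0,"wx":0,"wy":0,"wz":0}]' 1 60
python3 -m creep '[{"tx":0,"ty":0,"tz":-0.02,"wx":0,"wy":0,"wz":0},{"tx":0,"ty":0,"tz":-0.01,"wx":0,"wy":0,"wz":0},{"tx":0,"ty":0,"tz":-0.01,"wx":0,"wy":0,"wz":0},{"tx":0,"ty":0,"tz":0,"wx":0,"wy":0,"wz":0},{"tx":0,"ty":0,"tz":0,"wx":0,"wy":0,"wz":0}]' 1 60
```

```text
time_s: 14.7
tool_pos: [0.6013, -0.0656, 0.0617]
ee_rot: [-0.0, 0.991, 0.133, -0.0]
contact_force: [0.5, 0.0, -2.5]
width: 0.0379
grasp_force: 60.7
time_s: 15.32
tool_pos: [0.6014, -0.0657, 0.0541]
ee_rot: [-0.0, 0.991, 0.133, 0.0]
contact_force: [-0.2, -0.7, -0.5]
width: 0.0383
grasp_force: 60.7
```

```bash
python3 -m creep '[{"tx":0,"ty":0,"tz":-0.004,"wx":0,"wy":0,"wz":0},{"tx":0,"ty":0,"tz":0,"wx":0,"wy":0,"wz":0},{"tx":0,"ty":0,"tz":0,"wx":0,"wy":0,"wz":0}]' 1 60
python3 -m creep '[{"tx":0,"ty":0,"tz":0,"wx":0,"wy":0,"wz":0},{"tx":0,"ty":0,"tz":0,"wx":0,"wy":0,"wz":0},{"tx":0,"ty":0,"tz":0,"wx":0,"wy":0,"wz":0},{"tx":0,"ty":0,"tz":0,"wx":0,"wy":0,"wz":0},{"tx":0,"ty":0,"tz":0.1,"wx":0,"wy":0,"wz":0},{"tx":0,"ty":0,"tz":0.2,"wx":0,"wy":0,"wz":0},{"tx":0,"ty":0,"tz":0.2,"wx":0,"wy":0,"wz":0},{"tx":-0.047,"ty":0.199,"tz":0,"wx":0,"wy":0,"wz":0},{"tx":-0.047,"ty":0.199,"tz":0,"wx":0,"wy":0,"wz":0},{"tx":-0.047,"ty":0.199,"tz":0,"wx":0,"wy":0,"wz":0},{"tx":-0.047,"ty":0.199,"tz":0,"wx":0,"wy":0,"wz":0},{"tx":-0.047,"ty":0.199,"tz":0,"wx":0,"wy":0,"wz":0},{"tx":-0.047,"ty":0.199,"tz":0,"wx":0,"wy":0,"wz":0},{"tx":-0.047,"ty":0.199,"tz":0,"wx":0,"wy":0,"wz":0},{"tx":-0.047,"ty":0.199,"tz":0,"wx":0,"wy":0,"wz":0},{"tx":-0.047,"ty":0.199,"tz":0,"wx":0,"wy":0,"wz":0},{"tx":-0.047,"ty":0.199,"tz":0,"wx":0,"wy":0,"wz":0},{"tx":-0.047,"ty":0.199,"tz":0,"wx":0,"wy":0,"wz":0},{"tx":0,"ty":0,"tz":0,"wx":0,"wy":0,"wz":0},{"tx":0,"ty":0,"tz":0,"wx":0,"wy":0,"wz":0}]' 0 60
python3 - <<'E'
from h import *
T,S=shot('top'),shot('side')
comp('n2.png',T,S,proj(T,[.6016,-.0655,.05]),proj(S,[.6016,-.0655,.05]),40)
E
```

```text
time_s: 15.7
tool_pos: [0.6014, -0.0657, 0.0533]
ee_rot: [-0.0, 0.991, 0.133, -0.0]
contact_force: [0.6, 0.2, -2.3]
width: 0.0384
grasp_force: 60.7
time_s: 18.2
tool_pos: [0.4983, 0.3716, 0.1541]
ee_rot: [0.0, 0.991, 0.133, 0.0]
contact_force: [0.6, -0.9, 0.3]
width: 0.0855
grasp_force: 0.0
```

View pics/n2.png

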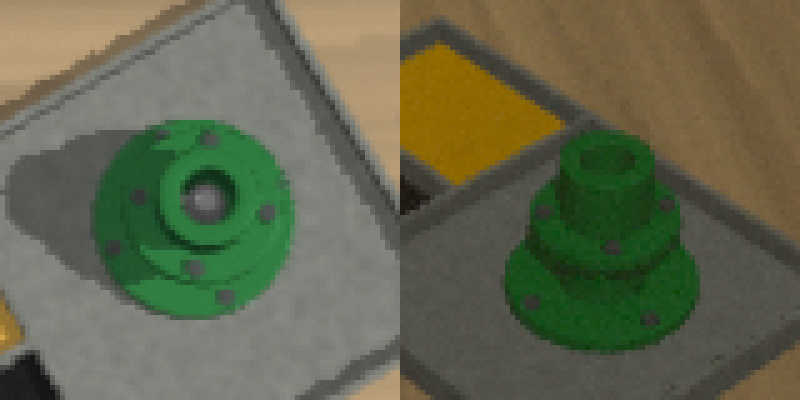

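Both hubs are stacked level on the spigot, with the pin tip visible in the upper bore at top crop (207,200). Next is the cap.

```bash
python3 -m creep '[{"tx":0,"ty":0.002,"tz":-0.2,"wx":0,"wy":0,"wz":0},{"tx":0,"ty":0,"tz":-0.2,"wx":0,"wy":0,"wz":0},{"tx":0,"ty":0,"tz":-0.2,"wx":0,"wy":0,"wz":0},{"tx":0,"ty":0,"tz":-0.08,"wx":0,"wy":0,"wz":0},{"tx":0,"ty":0,"tz":-0.04,"wx":0,"wy":0,"wz":0},{"tx":0,"ty":0,"tz":0,"wx":0,"wy":0,"wz":0},{"tx":0,"ty":0,"tz":0,"wx":0,"wy":0,"wz":0}]' 0 40
python3 -m creep '[{"tx":0,"ty":0,"tz":0,"wx":0,"wy":0,"wz":0},{"tx":0,"ty":0,"tz":0,"wx":0,"wy":0,"wz":0},{"tx":0,"ty":0,"tz":0,"wx":0,"wy":0,"wz":0},{"tx":0,"ty":0,"tz":0,"wx":0,"wy":0,"wz":0},{"tx":0,"ty":0,"tz":0,"wx":0,"wy":0,"wz":0},{"tx":0,"ty":0,"tz":0,"wx":0,"wy":0,"wz":0},{"tx":0,"ty":0,"tz":0,"wx":0,"wy":0,"wz":0},{"tx":0,"ty":0,"tz":0,"wx":0,"wy":0,"wz":0},{"tx":0,"ty":0,"tz":0.1,"wx":0,"wy":0,"wz":0},{"tx":0,"ty":0,"tz":0.2,"wx":0,"wy":0,"wz":0},{"tx":0,"ty":0,"tz":0,"wx":0,"wy":0,"wz":0},{"tx":0,"ty":0,"tz":0,"wx":0,"wy":0,"wz":0}]' 1 40
```

```text
time_s: 19.18
tool_pos: [0.4986, 0.3729, 0.0105]
ee_rot: [-0.0, 0.991, 0.133, 0.001]
contact_force: [0.3, 0.5, -0.1]
width: 0.0853
grasp_force: 0.0
time_s: 20.68
tool_pos: [0.498, 0.3723, 0.0696]
ee_rot: [-0.0, 0.991, 0.133, 0.0]
contact_force: [0.2, -0.1, -1.7]
width: 0.0325
grasp_force: 40.2
```

```bash
python3 -m creep '[{"tx":0.04,"ty":-0.19,"tz":0,"wx":0,"wy":0,"wz":0},{"tx":0.04,"ty":-0.19,"tz":0,"wx":0,"wy":0,"wz":0},{"tx":0.04,"ty":-0.19,"tz":0,"wx":0,"wy":0,"wz":0},{"tx":0.04,"ty":-0.19,"tz":0,"wx":0,"wy":0,"wz":0},{"tx":0.04,"ty":-0.19,"tz":0,"wx":0,"wy":0,"wz":0},{"tx":0.04,"ty":-0.19,"tz":0,"wx":0,"wy":0,"wz":0},{"tx":0.04,"ty":-0.19,"tz":0,"wx":0,"wy":0,"wz":0},{"tx":0.03,"ty":-0.177,"tz":0,"wx":0,"wy":0,"wz":0},{"tx":0,"ty":0,"tz":0,"wx":0,"wy":0,"wz":0},{"tx":0,"ty":0,"tz":-0.12,"wx":0,"wy":0,"wz":0},{"tx":0,"ty":0,"tz":-0.08,"wx":0,"wy":0,"wz":0},{"tx":0,"ty":0,"tz":-0.05,"wx":0,"wy":0,"wz":0},{"tx":0,"ty":0,"tz":-0.015,"wx":0,"wy":0,"wz":0},{"tx":0,"ty":0,"tz":-0.01,"wx":0,"wy":0,"wz":0},{"tx":0,"ty":0,"tz":0,"wx":0,"wy":0,"wz":0},{"tx":0,"ty":0,"tz":0,"wx":0,"wy":0,"wz":0}]' 1 40
```

```text
time_s: 22.68
tool_pos: [0.5602, 0.0711, 0.0146]
ee_rot: [-0.0, 0.991, 0.133, 0.0]
contact_force: [-0.7, 0.0, -1.4]
width: 0.0327
grasp_force: 40.2
```

```bash
python3 -m creep '[{"tx":0,"ty":0,"tz":-0.003,"wx":0,"wy":0,"wz":0},{"tx":0,"ty":0,"tz":0,"wx":0,"wy":0,"wz":0}]' 1 40
python3 -m creep '[{"tx":0,"ty":0,"tz":0,"wx":0,"wy":0,"wz":0},{"tx":0,"ty":0,"tz":0,"wx":0,"wy":0,"wz":0},{"tx":0,"ty":0,"tz":0,"wx":0,"wy":0,"wz":0},{"tx":0,"ty":0,"tz":0.1,"wx":0,"wy":0,"wz":0},{"tx":0,"ty":0,"tz":0.2,"wx":0,"wy":0,"wz":0},{"tx":0,"ty":0,"tz":0.2,"wx":0,"wy":0,"wz":0}]' 0.3 40
python3 -m creep '[{"tx":-0.122,"ty":0.155,"tz":0,"wx":0,"wy":0,"wz":0},{"tx":-0.122,"ty":0.155,"tz":0,"wx":0,"wy":0,"wz":0},{"tx":-0.122,"ty":0.155,"tz":0,"wx":0,"wy":0,"wz":0},{"tx":-0.122,"ty":0.155,"tz":0,"wx":0,"wy":0,"wz":0},{"tx":-0.122,"ty":0.155,"tz":0,"wx":0,"wy":0,"wz":0},{"tx":-0.122,"ty":0.155,"tz":0,"wx":0,"wy":0,"wz":0},{"tx":-0.122,"ty":0.155,"tz":0,"wx":0,"wy":0,"wz":0},{"tx":-0.12,"ty":0.155,"tz":0,"wx":0,"wy":0,"wz":0},{"tx":0,"ty":0,"tz":0,"wx":0,"wy":0,"wz":0},{"tx":0,"ty":0,"tz":0,"wx":0,"wy":0,"wz":0}]' 0 40
python3 - <<'E'
from h import *
T,S=shot('top'),shot('side')
comp('k2.png',T,S,proj(T,[.56,.071,.03]),proj(S,[.56,.071,.03]),40)
E
```

```text
time_s: 22.92
tool_pos: [0.56, 0.0711, 0.0137]
ee_rot: [-0.0, 0.991, 0.133, 0.0]
contact_force: [0.1, -0.7, -0.4]
width: 0.0329
grasp_force: 40.3
time_s: 23.68
tool_pos: [0.5599, 0.0713, 0.1161]
ee_rot: [-0.0, 0.991, 0.133, 0.0]
contact_force: [-0.4, -0.5, 0.2]
width: 0.0599
grasp_force: 0.0
time_s: 24.92
tool_pos: [0.3656, 0.3189, 0.1144]
ee_rot: [-0.0, 0.991, 0.133, 0.0]
contact_force: [0.0, -0.7, -0.8]
width: 0.0854
grasp_force: 0.0
```

View pics/k2.png

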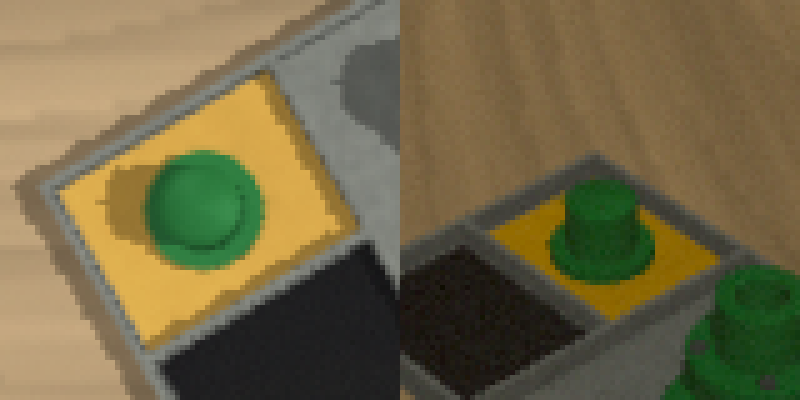

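The cap stands flat in the middle of the yellow pocket (top crop (205,210)). Now the filter.

```bash
python3 -m creep '[{"tx":0,"ty":0,"tz":-0.2,"wx":0,"wy":0,"wz":0},{"tx":0,"ty":0,"tz":-0.17,"wx":0,"wy":0,"wz":0},{"tx":0,"ty":0,"tz":-0.08,"wx":0,"wy":0,"wz":0},{"tx":0,"ty":0,"tz":-0.04,"wx":0,"wy":0,"wz":0},{"tx":0,"ty":0,"tz":0,"wx":0,"wy":0,"wz":0},{"tx":0,"ty":0,"tz":0,"wx":0,"wy":0,"wz":0}]' 0 30
python3 -m creep '[{"tx":0,"ty":0,"tz":0,"wx":0,"wy":0,"wz":0},{"tx":0,"ty":0,"tz":0,"wx":0,"wy":0,"wz":0},{"tx":0,"ty":0,"tz":0,"wx":0,"wy":0,"wz":0},{"tx":0,"ty":0,"tz":0,"wx":0,"wy":0,"wz":0},{"tx":0,"ty":0,"tz":0,"wx":0,"wy":0,"wz":0},{"tx":0,"ty":0,"tz":0,"wx":0,"wy":0,"wz":0},{"tx":0,"ty":0,"tz":0,"wx":0,"wy":0,"wz":0},{"tx":0,"ty":0,"tz":0,"wx":0,"wy":0,"wz":0},{"tx":0,"ty":0,"tz":0.1,"wx":0,"wy":0,"wz":0},{"tx":0,"ty":0,"tz":0.2,"wx":0,"wy":0,"wz":0},{"tx":0,"ty":0,"tz":0,"wx":0,"wy":0,"wz":0},{"tx":0,"ty":0,"tz":0,"wx":0,"wy":0,"wz":0}]' 1 30
```

```text
time_s: 25.78
tool_pos: [0.3657, 0.3194, 0.0165]
ee_rot: [-0.0, 0.991, 0.133, 0.001]
contact_force: [-0.2, 0.5, -0.1]
width: 0.0854
grasp_force: 0.0
time_s: 27.28
tool_pos: [0.3651, 0.3189, 0.0754]
ee_rot: [0.0, 0.991, 0.133, -0.0]
contact_force: [0.6, 0.2, -1.0]
width: 0.045
grasp_force: 31.3
```

```bash
python3 -m creep '[{"tx":0.077,"ty":-0.181,"tz":0,"wx":0,"wy":0,"wz":0},{"tx":0.077,"ty":-0.181,"tz":0,"wx":0,"wy":0,"wz":0},{"tx":0.077,"ty":-0.181,"tz":0,"wx":0,"wy":0,"wz":0},{"tx":0.077,"ty":-0.181,"tz":0,"wx":0,"wy":0,"wz":0},{"tx":0.077,"ty":-0.181,"tz":0,"wx":0,"wy":0,"wz":0},{"tx":0.077,"ty":-0.181,"tz":0,"wx":0,"wy":0,"wz":0},{"tx":0.077,"ty":-0.181,"tz":0,"wx":0,"wy":0,"wz":0},{"tx":0.075,"ty":-0.181,"tz":0,"wx":0,"wy":0,"wz":0},{"tx":0,"ty":0,"tz":0,"wx":0,"wy":0,"wz":0},{"tx":0,"ty":0,"tz":-0.12,"wx":0,"wy":0,"wz":0},{"tx":0,"ty":0,"tz":-0.08,"wx":0,"wy":0,"wz":0},{"tx":0,"ty":0,"tz":-0.05,"wx":0,"wy":0,"wz":0},{"tx":0,"ty":0,"tz":-0.015,"wx":0,"wy":0,"wz":0},{"tx":0,"ty":0,"tz":-0.01,"wx":0,"wy":0,"wz":0},{"tx":0,"ty":0,"tz":0,"wx":0,"wy":0,"wz":0},{"tx":0,"ty":0,"tz":0,"wx":0,"wy":0,"wz":0}]' 1 30
```

```text
time_s: 29.28
tool_pos: [0.4882, 0.0295, 0.021]
ee_rot: [0.0, 0.991, 0.133, 0.0]
contact_force: [0.0, 0.4, -1.4]
width: 0.0449
grasp_force: 31.4
```

Release, rise, and move off to the left so the arm is clear of the view.

```bash
python3 -m creep '[{"tx":0,"ty":0,"tz":-0.003,"wx":0,"wy":0,"wz":0},{"tx":0,"ty":0,"tz":0,"wx":0,"wy":0,"wz":0}]' 1 30
python3 -m creep '[{"tx":0,"ty":0,"tz":0,"wx":0,"wy":0,"wz":0},{"tx":0,"ty":0,"tz":0,"wx":0,"wy":0,"wz":0},{"tx":0,"ty":0,"tz":0,"wx":0,"wy":0,"wz":0},{"tx":0,"ty":0,"tz":0.1,"wx":0,"wy":0,"wz":0},{"tx":0,"ty":0,"tz":0.2,"wx":0,"wy":0,"wz":0},{"tx":0,"ty":0,"tz":0.2,"wx":0,"wy":0,"wz":0},{"tx":0,"ty":0,"tz":0.2,"wx":0,"wy":0,"wz":0},{"tx":-0.06,"ty":0.19,"tz":0,"wx":0,"wy":0,"wz":0},{"tx":-0.06,"ty":0.19,"tz":0,"wx":0,"wy":0,"wz":0},{"tx":-0.06,"ty":0.19,"tz":0,"wx":0,"wy":0,"wz":0},{"tx":-0.06,"ty":0.19,"tz":0,"wx":0,"wy":0,"wz":0},{"tx":-0.06,"ty":0.19,"tz":0,"wx":0,"wy":0,"wz":0},{"tx":-0.06,"ty":0.19,"tz":0,"wx":0,"wy":0,"wz":0},{"tx":-0.06,"ty":0.19,"tz":0,"wx":0,"wy":0,"wz":0},{"tx":-0.06,"ty":0.19,"tz":0,"wx":0,"wy":0,"wz":0},{"tx":0,"ty":0,"tz":0,"wx":0,"wy":0,"wz":0},{"tx":0,"ty":0,"tz":0,"wx":0,"wy":0,"wz":0}]' 0.2 30
python3 - <<'E'
from h import *
T,S=shot('top','topF.png'),shot('side')
comp('f2.png',T,S,proj(T,[.53,0,.03]),proj(S,[.53,0,.03]),70)
# heights of hub and filter tops, from crop pixels later
print(proj(T,[.53,0,.03]),proj(S,[.53,0,.03]))
E
```

```text
time_s: 29.52
tool_pos: [0.4881, 0.0295, 0.0202]
ee_rot: [-0.0, 0.991, 0.133, 0.0]
contact_force: [0.4, 0.0, 0.4]
width: 0.0447
grasp_force: 31.4
time_s: 31.65
tool_pos: [0.392, 0.3331, 0.1599]
ee_rot: [0.0, 0.991, 0.133, -0.0]
contact_force: [-0.7, -0.8, -0.0]
width: 0.0678
grasp_force: 0.0
[311.25732396 265.79346167] [299.7717308  238.33509529]
```

View pics/f2.png

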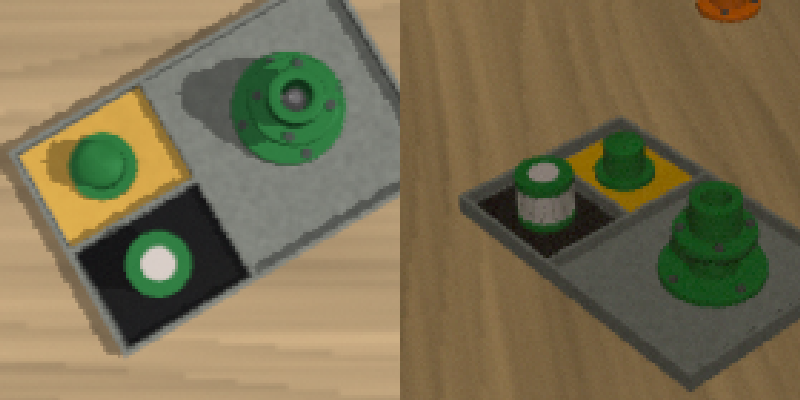

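View pics/topF.png

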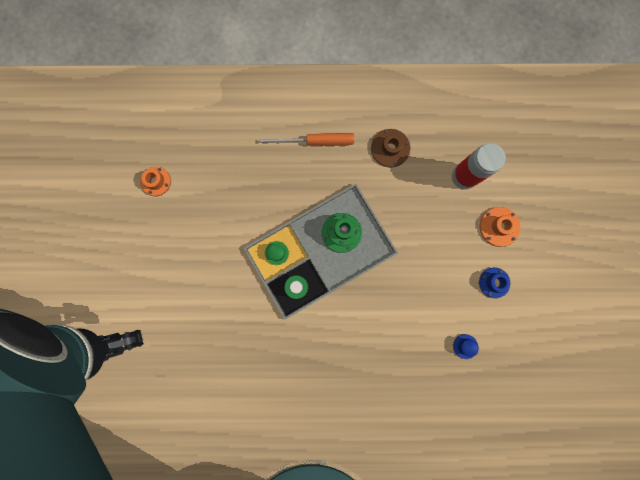

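The hubs are stacked on the pin (top px 342,230). The cap stands in yellow (277,253) and the filter in black (296,287). The blue parts, can and screwdriver show at their starting pixels. I hand in.

```bash
python3 -c "
from workcell import env
print(env.sign_off())"
```

```text
the job is handed in; nothing more can be done
None
```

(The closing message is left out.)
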